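Find the rightly set overload stop of a bench scale with a feeler blade

ROBOT

A 6-joint arm with a two-finger parallel gripper is mounted at the origin on the work surface. World frame = base frame: x ahead of the robot, y to its left, z up, the work surface at z = 0. Lengths are in m, angles in rad, forces in N, time in s.
With the tool pointing down it reaches from about 0.375 to 0.975 m from the base axis. Payload 3.8 kg.
Tool frame: the origin (TCP) lies at the very end of the fingers, on their centre line; the grasp point (between the pads) lies 19 mm behind it; z points along the fingers, y is the line along which they close (so a half turn about z gives the same grasp; the last joint's range is limited). The gripper opens to 85 mm and grips with 20 to 120 N. Pads are 22 mm wide; open, the fingers measure 114 mm over their backs; the gripper's body (76 mm by 85 mm) begins 54 mm behind the grasp point. The pads swing forward as they close: fully open they stand 13 mm farther back than shut.
Start: joints at [-1.148, 0.264, 1.604, -0, 1.274, -0.037], TCP at [0.3, -0.605, 0.194] pointing down, gripper open.
Joint ranges: [-2.63, 2.63], [-0.94, 2.18], [0.31, 2.57], [-1.31, 4.45], [0, 2.66], [-2.55, 2.55]. Speed limits (rad/s): [2.57, 2.57, 3.14, 3.14, 3.14, 3.14].

INTERFACE

Orientations are given as a unit quaternion [w, x, y, z].
In Python, from workcell import env, get_image, calibration, job_done gives the robot as it stands.
- The arm moves only by the tool carry_out, never from a script. Its argument "commands" is a list of rows, each a list of 7 numbers: the shift along the tool's x, y, z in cm, then the turn, a rotation vector about the tool's x, y, z in degrees, then the closure, from -1 (fully open) to 1 (shut). In form: [[tx, ty, tz, wx, wy, wz, grip], ...]. A call has 1 to 10 rows; each row is the pose to reach, as a shift and turn from the pose commanded when the call began, along the tool's axes at that moment; what a row does not reach only later rows make up. A row lasts 1/8 s, in which the tool goes at most 62.5 mm and 10.7 degrees, less where a joint would pass 70% of its speed; a pose out of reach is approached as far as the arm can. A call with a gripper value outside its range is refused whole. The fingers move at their own pace and stop on an object; the grip force is fixed at half the most. Time passes only in rows, so rows that repeat a pose let the fingers close. It gives the time, the measured TCP pose, the force, the opening and the grip force at its end, in the units of the state.
- env.observe(): the state, without advancing time (a new reading comes with each control period).
- get_image(name): name is "scene" or "side" or "wrist"; returns the picture (420x560x3 uint8, red, green, blue); there is no depth.
- calibration(name): a dict with "fx", "fy", "cx", "cy" (pixels), "rvec" (rotation vector, rad) and "tvec" (3), from world to camera coordinates, as OpenCV has them; the wrist camera has in their place "mount" (4x4, takes a point from camera to tool coordinates, whose origin is the TCP and whose axes are the flange's). Camera axes: x right, y down, z forward; pixel columns grow to the right and rows downward; lengths in m; the calibration is good to about 2 mm. A picture is of the moment at which its call begins: read the wrist's pose just before it. calibration takes no time and is no camera call.
- job_done(): hands the job in; it is judged then, once.
The state is a dict: "clock": time; "joints": joint angles; "joint_vel": joint speeds; "joint_efforts": joint torques, N m; "tool_pos": TCP position; "tool_rot": TCP orientation; "force": force on the tool from outside, world axes, zero at the start; "torque": the same for the moment, N m; "opening": opening from 0.0 (shut) to 1.0 (fully open); "gripper_force": force on a finger pad.
Only numpy, scipy, OpenCV 4.12 (cv2) and the standard library are available. Lean on these libraries where they do the work, as an engineer would, in place of code of your own. Each camera call takes 0.05 s, during which the arm holds its last target. There are 200 camera calls.

TASK

One of the three overload stops along the raised edge of the propped-up bench scale is set right: the feeler blade slides into its gap with a light, steady drag. Of the other two, one is closed up, so that the blade will not go in, and one is slack, so that it goes in without drag. Take the feeler from its sloping rest, find the stop that is right by feel, and leave the feeler there, pushed fully in to its shoulder and let go, without disturbing the other things on the desk.

Things in the scene. Friction and masses are not known exactly. Their poses are not given: they have to be found in the camera images.
- feeler_handle (a point): centre of the handle (12 x, 20 y, 72 z mm; pinch it across y) of the loose 70 g feeler. Its z runs up the handle, x through its thickness. Shoulder 12 x 34 x 6 mm under the handle, underside 42 mm below this point; then the blade, 4 mm thick (x), 18 wide (y), 50 long (z). It starts in the rest, handle leaning 35 deg from vertical towards the robot.
- feeler_tip (a point): middle of the blade's rounded tip edge, 92 mm below the handle's centre along the feeler's z; same axes as the handle
- rest: fixed black block, 44 mm wide, on a steel foot; its sloping pocket holds the blade up to the shoulder (draw the feeler 55 mm out along its own z). Origin on the desk, 75 mm straight below the pocket's mouth. Its yaw differs from the scale's.
- scale: fixed bench scale, 320 mm wide, propped so that its plates slope 35 deg from vertical, raised edge towards the robot, with three outwardly alike stops in that edge, 85 mm apart. Origin on the desk, 190 mm below the lower wall of the middle mouth; x away from the robot, y to the left along the edge. Which stop is right, slack or closed changes from start to start.
- mouth_left (a point): centre of the mouth of the left stop's gap (scale's +y), laid out like the middle one. In every stop a hidden roller of 12 mm radius, its middle 28 mm down, stands off the upper wall. Right stop: roller sprung, 3 mm off the lower wall, resists the moving blade by 6 to 13 N from some 20 mm depth on and lets it pass (the pull fades when the blade stands still).
- mouth_mid (a point): centre of the mouth of the middle stop's gap: 10 mm (x) by 26 mm (y), 60 mm deep, lower wall 5 mm off on the -x side. The point's -z points down the gap (35 deg from vertical, down and away from the robot), y along the mouth's wide side, x up and away from the robot, square to the blade. Steel block round it 46 by 40 mm, flush with the mouth.
- mouth_right (a point): centre of the mouth of the right-hand stop's gap (scale's -y), laid out like the middle one. Closed stop: fixed roller 0.5 mm off the lower wall stops the tip dead 15 to 24 mm down, at 18 N and more. Slack stop: roller 8.5 mm off the lower wall, so a blade whose middle plane runs 2.5 to 6 mm above the lower wall touches nothing.
- test_weight_mid (a point): mid-height of a steel 1 kg test weight, 52 mm across, 80 mm tall. Bystander, to be left where it stands.
- cleaner_mid (a point): mid-height of a grey cleaner bottle, 72 mm across, 190 mm tall. Bystander, to be left where it stands.
- mug_mid (a point): mid-height of a white mug, 80 mm across, 90 mm tall. Bystander, to be left where it stands.
- tape_roll_mid (a point): mid-height of a roll of brown tape lying flat, 90 mm across, 24 mm tall. Bystander, to be left where it stands.
Mind the look-alikes: they are no part of the job. Of the things like the part that bears feeler_handle, leave any that is green or pink; of the rest the larger one is meant.

How it is judged:
On the way:
1. the feeler is drawn out of its rest, held in the fingers (distance of feeler_tip from where it was at the start of the episode above 0.06 m and contact force between the fingers and feeler above 1 N), for 0.2 s.
At the end, for the whole second after the job is handed in: The feeler is let go and at rest in the gap of the stop that is set right, its tip at least 42 mm down (8 mm short of the shoulder at most), nipped there: the stop presses on it with 5 to 40 N in all, where the slack stop only carries its weight, under 4 N (((z of feeler_tip in the frame of mouth_left between -0.056 and -0.042 m and x of feeler_tip in the frame of mouth_left between -0.006 and 0.006 m and y of feeler_tip in the frame of mouth_left between -0.012 and 0.012 m) or (z of feeler_tip in the frame of mouth_mid between -0.056 and -0.042 m and x of feeler_tip in the frame of mouth_mid between -0.006 and 0.006 m and y of feeler_tip in the frame of mouth_mid between -0.012 and 0.012 m) or (z of feeler_tip in the frame of mouth_right between -0.056 and -0.042 m and x of feeler_tip in the frame of mouth_right between -0.006 and 0.006 m and y of feeler_tip in the frame of mouth_right between -0.012 and 0.012 m)) and contact force between feeler and anything else between 5 and 40 N and linear speed of feeler below 0.02 m/s); the robot touches nothing.
It fails at once if a bystander is moved more than 30 mm (distance of any of test_weight_mid, cleaner_mid, mug_mid, tape_roll_mid from where it was at the start of the episode above 0.03 m).
It also fails if it takes over 64 s, if anything falls off the work surface, if the arm or the gripper's body presses on something with over 40 N, if the wrist force passes 120 N, or if a joint passes its speed limit or range.

## Working session

There is one attempt and no reset: what is moved stays moved. The work goes in short steps, Python scripts to look and compute and a tool call to move; the robot and the scene stay as the last step left them, time stands still between calls to the robot, and variables do not carry over. Pictures are saved under pics/ and viewed, at most 10 in all, crops included, and the job is handed in when it is done.

Besides the shell and the picture viewer there is one more tool, called by a JSON object that holds its "fn" and its "kwargs", one argument or row to a line. carry_out: Moves the arm, as the interface text tells. Its arguments: {"type":"object","properties":{"commands":{"type":"array"}},"required":["commands"]}

```bash
mkdir -p pics; ls
python3 - <<'E'
from workcell import env,get_image,calibration
import cv2
print(env.observe())
for n in("scene","side","wrist"):
    print(n,calibration(n))
    cv2.imwrite(f"pics/{n}0.png",cv2.resize(get_image(n)[:,:,::-1],(800,600),interpolation=cv2.INTER_CUBIC))
E
```

```text
pics
{'clock': 0.0, 'joints': array([-1.14787874e+00,  2.64799800e-01,  1.60541906e+00,  3.38964515e-05,
        1.27371030e+00, -3.68962528e-02]), 'joint_vel': array([ 0.00159973, -0.00086952, -0.00080853,  0.00065698, -0.00120814,
       -0.00100381]), 'joint_efforts': array([-4.25916887e-04, -5.15113413e+01, -3.67319798e+01, -4.41581496e-04,
        1.29539214e-02, -1.94709401e-05]), 'tool_pos': array([ 0.2992166 , -0.60411309,  0.19220638]), 'tool_rot': array([-1.14966830e-03,  9.73688082e-01,  2.27881887e-01, -2.08188915e-04]), 'force': array([-0.58132239,  0.57870543,  0.50082264]), 'torque': array([-0.01160163, -0.02727954, -0.01107302]), 'gripper_force': 0.0, 'opening': 1.0014241645260293}
scene {'fx': 540.7057553149311, 'fy': 540.7057553149311, 'cx': 279.3457034657895, 'cy': 208.42094034357854, 'rvec': array([ 2.16584057,  1.38967833, -0.46591123]), 'tvec': array([-0.19534937, -0.33744229,  1.71913907])}
side {'fx': 418.82722516651467, 'fy': 418.82722516651467, 'cx': 285.4670436166587, 'cy': 211.03397019012476, 'rvec': array([ 2.20475074, -0.73769616,  0.31996066]), 'tvec': array([-0.44067487,  0.30423883,  1.09428278])}
wrist {'fx': 361.1865809832813, 'fy': 361.1865809832813, 'cx': 281.6752359557303, 'cy': 212.7995941325192, 'mount': array([[ 3.22515848e-04, -9.55820331e-01, -2.93951340e-01,
         7.52846023e-02],
       [ 9.99999852e-01,  1.79475343e-04,  5.13587109e-04,
         3.52156648e-04],
       [-4.38139983e-04, -2.93951462e-01,  9.55820248e-01,
        -1.79784560e-01],
       [ 0.00000000e+00,  0.00000000e+00,  0.00000000e+00,
         1.00000000e+00]])}
```

View pics/scene0.png

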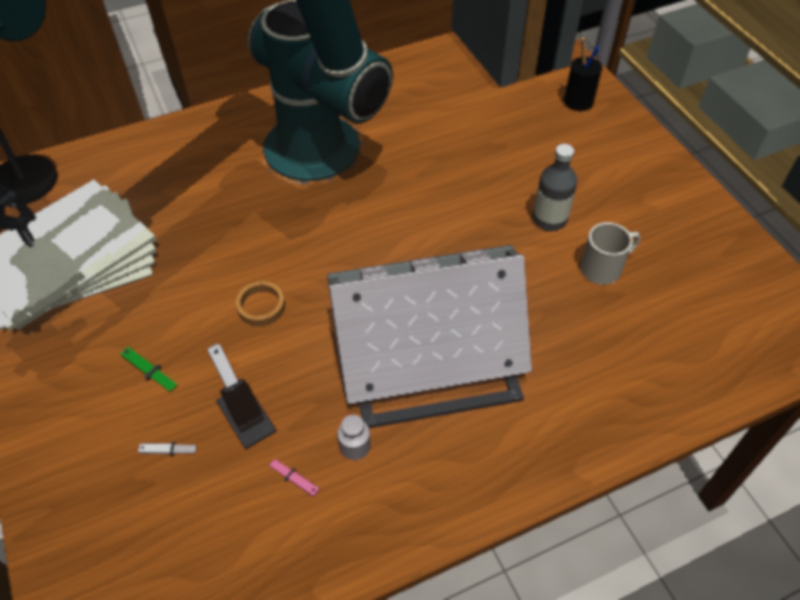

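View pics/side0.png

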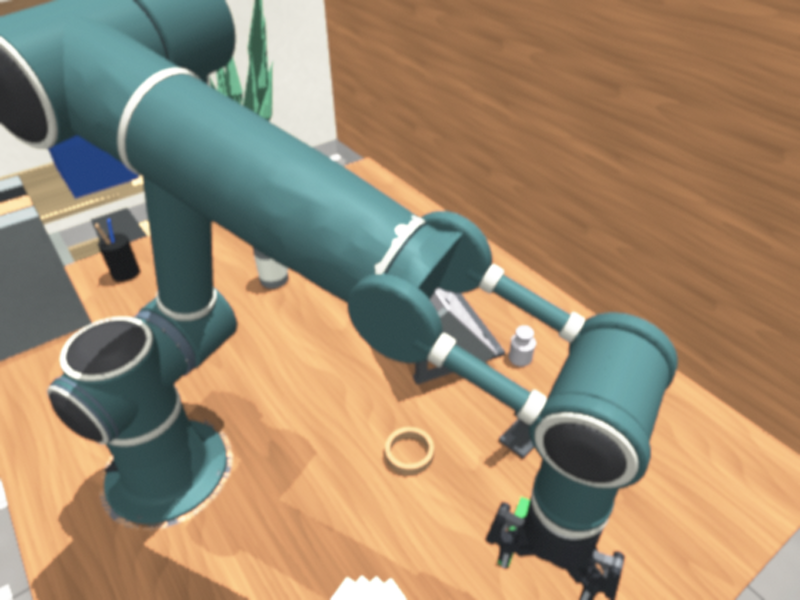

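The scene view shows the white feeler at (222,368) in its black rest, and the scale's stops along its top edge at about (375,272), (427,265) and (478,257). In the side view the arm hides most of this.

```bash
cat > h.py <<'E'
import numpy as np,cv2
from scipy.spatial.transform import Rotation as R
from workcell import env,get_image,calibration
def cam(n,o=None):
    c=calibration(n)
    if n=="wrist":
        o=o or env.observe(); q=o["tool_rot"]
        T=np.eye(4);T[:3,:3]=R.from_quat([q[1],q[2],q[3],q[0]]).as_matrix();T[:3,3]=o["tool_pos"]
        M=np.linalg.inv(T@c["mount"]); Rm,t=M[:3,:3],M[:3,3]
    else: Rm,t=cv2.Rodrigues(c["rvec"])[0],c["tvec"]
    return np.array([[c["fx"],0,c["cx"]],[0,c["fy"],c["cy"]],[0,0,1]]),Rm,t
def proj(C,p):
    K,Rm,t=C; a=K@(Rm@np.asarray(p)+t); return a[:2]/a[2]
def onz(C,uv,z):
    K,Rm,t=C; d=Rm.T@np.linalg.solve(K,[uv[0],uv[1],1]); o=-Rm.T@t
    return o+d*(z-o[2])/d[2]
def tri(Cs,uvs):
    A=[];b=[]
    for (K,Rm,t),uv in zip(Cs,uvs):
        d=Rm.T@np.linalg.solve(K,[uv[0],uv[1],1]);d/=np.linalg.norm(d);o=-Rm.T@t
        P=np.eye(3)-np.outer(d,d);A.append(P);b.append(P@o)
    x=np.linalg.lstsq(np.vstack(A),np.hstack(b),rcond=None)[0]; return x
def crop(im,x0,y0,w,h,s): return cv2.resize(im[y0:y0+h,x0:x0+w],None,fx=s,fy=s,interpolation=cv2.INTER_CUBIC)
E
python3 - <<'E'
from h import *
im=get_image("scene")[:,:,::-1]
a=crop(im,225,165,160,60,5)   # stops
b=crop(im,130,230,80,60,5)  
c=np.zeros((600,800,3),np.uint8);c[:300]=a;c[300:,:400]=b;c[300:,400:]=crop(im,150,160,80,60,5)
cv2.imwrite("pics/c1.png",c)
C=cam("scene")
for uv,z in [((222,368),.109),((375,272),.19),((427,265),.19),((478,257),.19),((354,440),.04),((260,302),.012),((605,253),.045),((555,195),.09),((230,340),0)]:
    print(uv,onz(C,np.array(uv)*.7,z).round(3))
E
```

```text
(222, 368) [ 0.545 -0.348  0.109]
(375, 272) [ 0.527 -0.067  0.19 ]
(427, 265) [0.55  0.017 0.19 ]
(478, 257) [0.57  0.101 0.19 ]
(354, 440) [ 0.72  -0.193  0.04 ]
(260, 302) [ 0.371 -0.241  0.012]
(605, 253) [0.562 0.39  0.045]
(555, 195) [0.425 0.355 0.09 ]
(230, 340) [ 0.421 -0.317  0.   ]
```

View pics/c1.png

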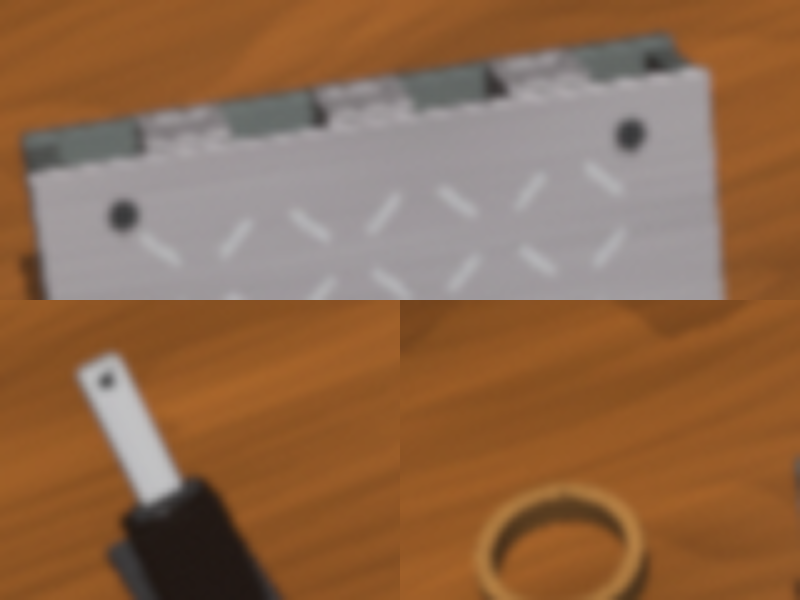

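The crop shows the three light blocks of the stops centred at about (187,130), (365,108) and (545,75). The handle runs from its top at (98,362) to the shoulder at (163,497).

Run:
```python
from h import *
C=cam("scene")
top=onz(C,np.array([98,362-300])/5+[130,230],.139); bot=onz(C,np.array([160,500-300])/5+[130,230],.080)
d=bot-top;print("handle",top,bot,"len",np.linalg.norm(d),"yaw",np.degrees(np.arctan2(d[1],d[0])))
ms=[onz(C,np.array(p)/5+[225,165],.194) for p in [(187,130),(365,108),(545,75)]]
for m in ms:print(m)
e=ms[2]-ms[0];print(np.linalg.norm(e)/2,"yaw",np.degrees(np.arctan2(-e[0],e[1])))
# tool target above handle: z_tool=(sin35 cos,sin35 sin,-cos35)
def rot(yaw):
    f=np.array([np.cos(yaw),np.sin(yaw),0]);s=np.sin(np.radians(35));c=np.cos(np.radians(35))
    z=s*f+c*np.array([0,0,-1]); y=-np.array([-f[1],f[0],0]); x=np.cross(y,z)
    return np.c_[x,y,z]
o=env.observe();q=o["tool_rot"];R0=R.from_quat([*q[1:],q[0]]).as_matrix()
print(R0)
yaw=np.arctan2(d[1],d[0]);T=rot(yaw)
p=(top+bot)/2-T[:,2]*.13
print(p,"shift cm",R0.T@(p-o["tool_pos"])*100,"turn",np.degrees(R.from_matrix(R0.T@T).as_rotvec()))
```

```text
handle [ 0.51994977 -0.34823675  0.139     ] [ 0.56473825 -0.34366209  0.08      ] len 0.07421546308752919 yaw 5.83192307901747
[ 0.53151219 -0.06890546  0.194     ]
[0.55450223 0.01191565 0.194     ]
[0.57222529 0.09761366 0.194     ]
0.08571197983335209 yaw -13.739004474853338
[[ 8.96140118e-01  4.43770828e-01 -5.83965212e-04]
 [ 4.43771210e-01 -8.96139217e-01  1.27163950e-03]
 [ 4.10023872e-05 -1.39871412e-03 -9.99999021e-01]]
[ 0.468165   -0.353526    0.21598977] shift cm [ 26.26497663 -14.99655699  -2.3024232 ] turn [-6.34170485 34.63268109 19.84413171]
```

{"fn": "carry_out", "kwargs": {
  "commands": [
    [5, -3, -4, 0, 0, 0, -1],
    [11, -6, -5, -1.5, 8.5, 5, -1],
    [16, -9, -5, -3, 17, 10, -1],
    [21, -12, -4, -4.5, 26, 15, -1],
    [26.3, -15, -2.3, -6.3, 34.6, 19.8, -1],
    [26.3, -15, -2.3, -6.3, 34.6, 19.8, -1],
    [26.3, -15, -2.3, -6.3, 34.6, 19.8, -1]
  ]
}}

```text
clock: 1.08
tool_pos: [0.4685, -0.3532, 0.2163]
tool_rot: [-0.015, 0.953, 0.049, 0.3]
force: [0.8, -0.3, -0.3]
opening: 1.001
gripper_force: 0.0
```

Run:
```python
from h import *
o=env.observe();im=get_image("wrist")[:,:,::-1];im2=get_image("side")[:,:,::-1]
np.save("ow.npy",[*o["tool_pos"],*o["tool_rot"]]);print(o["tool_pos"],o["tool_rot"],o["joints"])
cv2.imwrite("pics/w1.png",cv2.resize(im,(800,600),interpolation=cv2.INTER_CUBIC))
```

```text
[ 0.46851003 -0.35324233  0.21629017] [-0.01495107  0.95255436  0.04940364  0.29995989] [-1.04101576 -0.13480477  2.11562796  0.67078028  0.99454545  0.09796857]
```

View pics/w1.png

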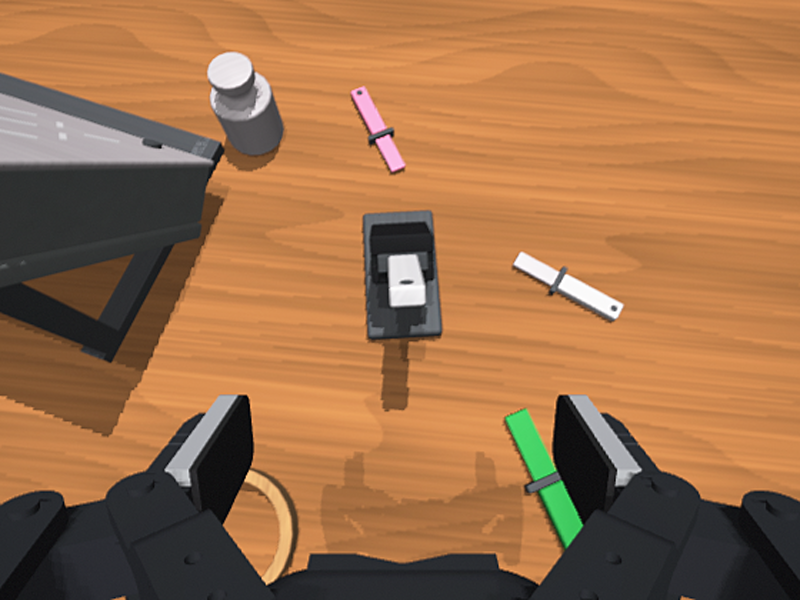

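The wrist view shows the feeler in its rest at about (407,285) with the white end face towards the camera, the rest block around it, and the small white, pink and green look-alikes elsewhere. I'll enlarge the feeler.

Run:
```python
from h import *
im=get_image("wrist")[:,:,::-1]
cv2.imwrite("pics/w2.png",crop(im,245,140,80,110,5.4))
```

```text
(no output)
```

View pics/w2.png

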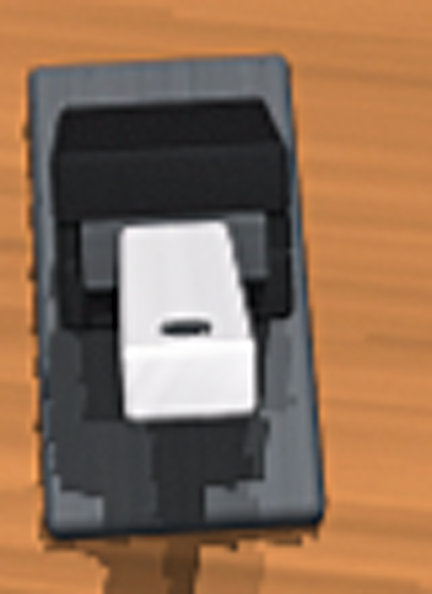

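The crop shows the handle's end face with corners (123,345), (252,342), (256,413) and (128,418), and the far edge of its broad face at (119,227) to (229,224). The shoulder's edge runs from (80,221) to (266,214).

Run:
```python
from h import *
v=np.load("ow.npy");C=cam("wrist",dict(tool_pos=v[:3],tool_rot=v[3:]))
L=np.array([[6,10,36],[6,-10,36],[-6,-10,36],[-6,10,36],[6,10,-36],[6,-10,-36],[6,17,-36],[6,-17,-36]])/1e3
uv=np.array([[123,345],[252,342],[256,413],[128,418],[119,227],[229,222],[80,221],[266,214]])/5.4+[245,140]-.4
ok,r,t=cv2.solvePnP(L,uv,C[0],None)
P=cv2.projectPoints(L,r,t,C[0],None)[0][:,0];print((P-uv).round(1).tolist())
W=C[1].T@cv2.Rodrigues(r)[0];pc=C[1].T@(t[:,0]-C[2])
print("centre",pc,"lean",np.degrees(np.arccos(W[2,2])),"yaw from z",np.degrees(np.arctan2(-W[1,2],-W[0,2])),"yaw y",np.degrees(np.arctan2(-W[0,1],W[1,1])))
# constrained fit: lean 35, yaw, pos
from scipy.optimize import least_squares
def wl(yaw):return R.from_euler("ZY",[yaw,-35],degrees=True).as_matrix()
f=lambda p:(np.array([proj(C,p[:3]+wl(p[3])@l) for l in L])-uv).ravel()
s=least_squares(f,[*pc,5.]);print("fit",s.x,np.sqrt(np.mean(s.fun**2)))
Cs=cam("scene");T=wl(s.x[3])
for z in (.036,-.036):
  print("scene px",(proj(Cs,s.x[:3]+T@[.006,0,z])-[130,230])*5+[0,300])
R0=R.from_quat([*v[4:],v[3]]).as_matrix()
G=np.c_[T[:,0],-T[:,1],-T[:,2]]
tcp=s.x[:3]+G[:,2]*.019
print("shift",R0.T@(tcp-v[:3])*100,"turn",np.degrees(R.from_matrix(R0.T@G).as_rotvec()))
```

```text
[[-0.0, 0.1], [0.4, -0.4], [-0.1, 0.1], [-0.3, 0.2], [0.2, -0.7], [-0.4, -0.6], [0.5, 0.7], [-0.3, 0.6]]
centre [ 0.54231376 -0.34285254  0.09465795] lean 37.88535104360166 yaw from z 9.954652247054291 yaw y 8.805975483585621
fit [ 0.53519231 -0.34383711  0.11314977  9.44383296] 1.0874718098373537
scene px [ 98.55538618 351.74198039]
scene px [162.74665032 481.90702775]
shift [-0.39361261 -0.32883793 14.20756453] turn [ 2.07593411  0.04695519 -2.85183338]
```

Run:
```python
from h import *
from scipy.optimize import least_squares
v=np.load("ow.npy");C=cam("wrist",dict(tool_pos=v[:3],tool_rot=v[3:]));Cs=cam("scene")
L=np.array([[6,10,36],[6,-10,36],[-6,-10,36],[-6,10,36],[6,10,-36],[6,-10,-36]])/1e3
uv=np.array([[123,345],[252,342],[256,413],[128,418],[119,227],[229,222]])/5.4+[245,140]-.4
L2=np.array([[6,10,36],[6,-10,36],[6,0,-36]])/1e3
uv2=(np.array([[78,372],[122,352],[163,495]])-[0,300])/5+[130,230]-.4
def wl(yaw):return R.from_euler("ZY",[yaw,-35],degrees=True).as_matrix()
def f(p):
  q=np.array([p[0],p[1],.1094]);T=wl(p[2])
  return np.r_[(np.array([proj(C,q+T@l) for l in L])-uv).ravel(),(np.array([proj(Cs,q+T@l) for l in L2])-uv2).ravel()]
s=least_squares(f,[.54,-.343,8]);print("fit",s.x,s.fun.round(1))
R0=R.from_quat([*v[4:],v[3]]).as_matrix();T=wl(s.x[2])
G=np.c_[T[:,0],-T[:,1],-T[:,2]]
tcp=np.array([s.x[0],s.x[1],.1094])+G[:,2]*.019
print("shift",R0.T@(tcp-v[:3])*100,"turn",np.degrees(R.from_matrix(R0.T@G).as_rotvec()),"axis in tool",R0.T@G[:,2])
```

```text
fit [ 0.53613284 -0.34392019  9.33398342] [-0.8 -0.8  1.  -1.6  0.9 -0.1 -0.9  0.4  0.2  1.2  0.5  1.   8.9 -4.5
 -7.8  3.6  0.7 -1.1]
shift [-0.53238566 -0.30922606 14.56809642] turn [ 2.01296335  0.04689263 -2.76182448] axis in tool [-2.85562524e-05 -3.51317246e-02  9.99382690e-01]
```

{"fn": "carry_out", "kwargs": {
  "commands": [
    [-0.5, 0, 4, 2, 0, -2.8, -1],
    [-0.5, -0.05, 7, 2, 0, -2.8, -1],
    [-0.5, -0.15, 10, 2, 0, -2.8, -1],
    [-0.5, -0.25, 13, 2, 0, -2.8, -1],
    [-0.5, -0.3, 14.5, 2, 0, -2.8, -1],
    [-0.5, -0.3, 14.5, 2, 0, -2.8, -1]
  ]
}}

```text
clock: 1.98
tool_pos: [0.5477, -0.3434, 0.0948]
tool_rot: [-0.024, 0.951, 0.078, 0.299]
force: [-0.2, -0.8, 0.4]
opening: 1.002
gripper_force: 0.0
```

Run:
```python
from h import *
im=get_image("wrist")[:,:,::-1];im2=get_image("side")[:,:,::-1]
c=np.zeros((600,800,3),np.uint8);c[:420,:560]=im;c[:,560:]=crop(im2,330,230,80,200,3);cv2.imwrite("pics/w3.png",c)
```

```text
Traceback (most recent call last):
ValueError: could not broadcast input array from shape (570,240,3) into shape (600,240,3)
```

{"fn": "carry_out", "kwargs": {
  "commands": [
    [0, 0, 0, 0, 0, 0, 1],
    [0, 0, 0, 0, 0, 0, 1],
    [0, 0, 0, 0, 0, 0, 1],
    [0, 0, 0, 0, 0, 0, 1],
    [0, 0, 0, 0, 0, 0, 1],
    [0, 0, 0, 0, 0, 0, 1]
  ]
}}

```text
clock: 2.82
tool_pos: [0.5471, -0.3433, 0.0954]
tool_rot: [-0.024, 0.951, 0.078, 0.3]
force: [-3.1, -1.7, 3.4]
opening: 0.212
gripper_force: 59.2
```

{"fn": "carry_out", "kwargs": {
  "commands": [
    [0, 0, -0.7, 0, 0, 0, 1],
    [0, 0, -2, 0, 0, 0, 1],
    [0, 0, -4, 0, 0, 0, 1],
    [0, 0, -6.5, 0, 0, 0, 1],
    [0, 0, -9, 0, 0, 0, 1],
    [0, 0, -12, 0, 0, 0, 1],
    [0, 0, -15, 0, 0, 0, 1],
    [0, 0, -17, 0, 0, 0, 1],
    [0, 0, -17, 0, 0, 0, 1],
    [0, 0, -17, 0, 0, 0, 1]
  ]
}}

```text
clock: 4.08
tool_pos: [0.4504, -0.3583, 0.2339]
tool_rot: [-0.024, 0.951, 0.077, 0.299]
force: [-0.7, 0.2, -0.7]
opening: 0.213
gripper_force: 58.8
```

Run:
```python
from h import *
o=env.observe();q=o["tool_rot"];R0=R.from_quat([*q[1:],q[0]]).as_matrix()
m=np.array([.5535,.0135,.194])
T=R.from_euler("ZY",[-13.7,-35],degrees=True).as_matrix();G=np.c_[T[:,0],-T[:,1],-T[:,2]]
p=m-G[:,2]*.15
print(o["force"],p,"shift",R0.T@(p-o["tool_pos"])*100,"turn",np.degrees(R.from_matrix(R0.T@G).as_rotvec()))
```

```text
[-0.65461955  0.16270879 -0.69340219] [0.46991135 0.03387672 0.31687281] shift [ 11.53385422 -38.3849511   -2.06578775] turn [-13.17889002   0.03294799  18.85891441]
```

{"fn": "carry_out", "kwargs": {
  "commands": [
    [2, -3, -5, 0, 0, 0, 1],
    [4, -9, -7, -3, 0, 4, 1],
    [6, -15, -7, -6, 0, 8, 1],
    [8, -21, -7, -8, 0, 12, 1],
    [9.5, -27, -6, -10, 0, 15, 1],
    [10.5, -33, -4, -12, 0, 17.5, 1],
    [11.5, -38.4, -2.1, -13.2, 0, 18.9, 1],
    [11.5, -38.4, -2.1, -13.2, 0, 18.9, 1],
    [11.5, -38.4, -2.1, -13.2, 0, 18.9, 1],
    [11.5, -38.4, -2.1, -13.2, 0, 18.9, 1]
  ]
}}

```text
clock: 5.32
tool_pos: [0.4689, 0.0385, 0.3148]
tool_rot: [0.035, 0.948, -0.109, 0.297]
force: [0.3, 0.5, -1.2]
opening: 0.209
gripper_force: 59.0
```

Run:
```python
from h import *
o=env.observe();im=get_image("wrist")[:,:,::-1]
np.save("ow2.npy",[*o["tool_pos"],*o["tool_rot"]]);print(o["tool_pos"],o["tool_rot"],o["joints"])
cv2.imwrite("pics/w4.png",cv2.resize(im,(800,600),interpolation=cv2.INTER_CUBIC));np.save("w4.npy",im)
C=cam("wrist",o)
for p in [[.5315,-.069,.194],[.5545,.012,.194],[.572,.0976,.194]]: print(proj(C,p)/.7)
```

```text
[0.46887021 0.03850879 0.31482229] [ 0.03478301  0.94802461 -0.10935456  0.29678454] [ 0.24333039 -0.61658941  2.25229189 -0.32001994  0.97708816  2.15184703]
[541.20905093 264.50297505]
[411.60247834 258.78122076]
[277.15710118 262.18880656]
```

View pics/w4.png

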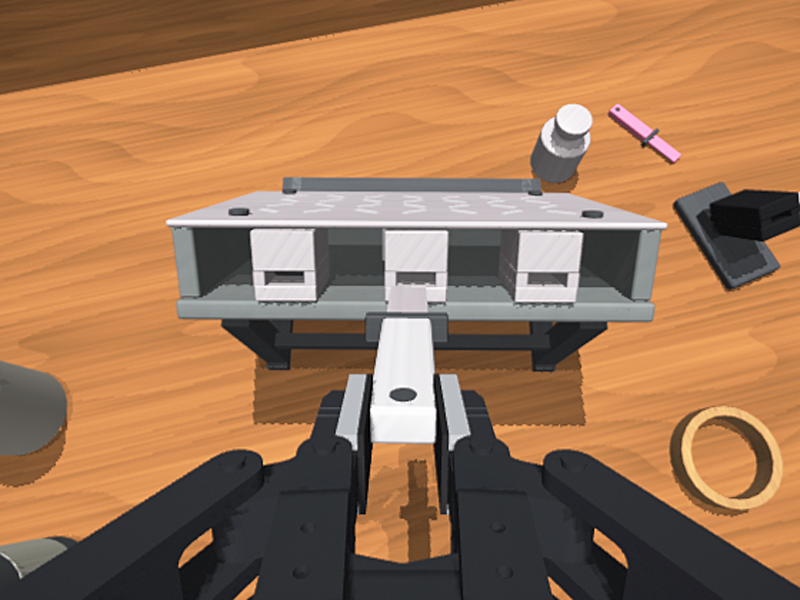

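The view shows the feeler held upright, with its blade tip at about (407,287) in front of the middle stop. The slots are at (285,277), (416,278) and (548,278).

Run:
```python
from h import *
im=np.load("w4.npy");c=np.zeros((600,800,3),np.uint8)
c[:240]=crop(im,165,155,250,75,3.2);c[240:600,:450]=crop(im,210,195,150,120,3)
c[240:540,460:760]=crop(im,260,175,50,50,6)
cv2.imwrite("pics/w5.png",c)
```

```text
(no output)
```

View pics/w5.png

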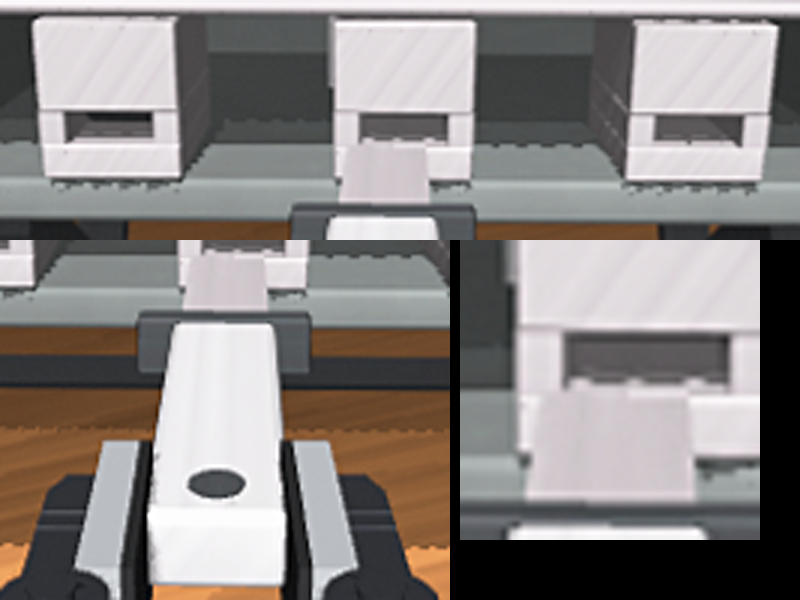

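The crop gives the slot corners: left x 65–153, y 110–138; middle from (360,112); right x 653–742, y 115–146. I can also read the handle, shoulder and blade tip edges, and will fit both poses from these.

```bash
cat > fit.py <<'E'
from h import *
from scipy.optimize import least_squares
v=np.load("ow2.npy");C=cam("wrist",dict(tool_pos=v[:3],tool_rot=v[3:]))
R0=R.from_quat([*v[4:],v[3]]).as_matrix()
B=lambda yaw:R.from_euler("ZY",[yaw,-35],degrees=True).as_matrix()
# slots
S=[];U=[]
for oy,pts in((85,[(65,110),(152,111),(154,138),(66,139)]),(0,[(360,112),(449,113)]),(-85,[(653,115),(741,118),(743,147),(654,146)])):
    for (x,y),uv in zip([(5,13),(5,-13),(-5,-13),(-5,13)],pts): S.append([x,oy+y,0]);U.append(uv)
S=np.array(S)/1e3;U=np.array(U)/3.2+[165,155]-.35
def f(p): return (np.array([proj(C,p[:3]+B(p[3])@l) for l in S])-U).ravel()
s=least_squares(f,[.554,.012,.193,-13]);print("free z",s.x,np.sqrt(np.mean(s.fun**2)))
g=lambda p:f([p[0],p[1],.1929,p[2]])
s=least_squares(g,[.554,.012,-13]);print("fixed z",s.x,s.fun.round(1))
M=np.array([s.x[0],s.x[1],.1929]);T=B(s.x[2])
# feeler
L=np.array([[6,10,36],[6,-10,36],[-6,-10,36],[-6,10,36],[6,10,-36],[6,-10,-36],[6,17,-36],[6,-17,-36],[-6,17,-36],[-6,-17,-36],[2,9,-91],[2,-9,-91]])/1e3
V=np.array([(148,508),(284,513),(283,583),(152,583),(175,323),(273,323),(139,313),(310,318),(138,372),(310,372)],float)-[0,240]
V=np.vstack([V/3+[210,195],(np.array([(540,388),(690,388)])-[460,240])/6+[260,175]])-.37
# pose in tool frame: handle centre at (dx,dy,-.019+dz), frame rotated pi about x, then small rot
F0=R.from_euler("x",180,degrees=True)
def fp(p): return np.array(p[:3])+[0,0,-.019],(R.from_rotvec(np.radians(p[3:]))*F0).as_matrix()
def k(p):
    t,Q=fp(p); return np.r_[(np.array([proj(C,v[:3]+R0@(t+Q@l)) for l in L])-V).ravel(),np.array(p[:3])/.003*.5,np.array(p[3:])/3*.5]
w=least_squares(k,np.zeros(6));print("feeler in tool mm,deg",(w.x*[1e3,1e3,1e3,1,1,1]).round(2),w.fun[:24].round(1))
t,Q=fp(w.x);tipT=t+Q@[0,0,-.092]
np.savez("fit.npz",M=M,T=T,t=t,Q=Q)
tipW=v[:3]+R0@tipT
print("tip in mouth_mid mm",(T.T@(tipW-M)*1e3).round(1),"feeler rot in mouth deg",np.degrees(R.from_matrix(T.T@R0@Q).as_rotvec()).round(2))
E
python3 fit.py
```

```text
free z [ 5.41610445e-01  1.25491460e-02  1.91798846e-01 -1.38411178e+01] 0.6420793920683872
fixed z [ 5.41232758e-01  1.26696054e-02 -1.38395798e+01] [-0.8 -0.8  0.3 -0.8  0.2  1.3 -0.4  0.6 -0.5 -0.4  0.  -0.3  0.6 -0.2
  1.4 -0.8 -0.3  0.6 -0.6  0.6]
feeler in tool mm,deg [-2.19  0.97 11.75 -1.25  3.4   0.1 ] [-0.9  0.5  1.4 -0.6  1.   0.2 -1.6 -0.4 -0.1 -1.4  0.2 -1.1  0.4  1.8
 -0.5  0.7  1.2  0.2 -1.1  0.8  0.5 -0.5 -0.6 -0.3]
tip in mouth_mid mm [10.3  5.3 59.1] feeler rot in mouth deg [-0.91 -3.18  0.47]
```

```bash
python3 - <<'E'
import re
s=open("fit.py").read()
s=s.replace('L=np.array([[6,10,36],[6,-10,36],[-6,-10,36],[-6,10,36],[6,10,-36],[6,-10,-36],','L=np.array([[0,0,36],')
s=s.replace('V=np.array([(148,508),(284,513),(283,583),(152,583),(175,323),(273,323),','V=np.array([(217,547),')
s=s.replace("w.fun[:24]","w.fun[:14]")
s=s.replace("np.array(p[:3])/.003*.5","np.array(p[:3])/[.003,.003,.002]")
open("fit.py","w").write(s)
E
python3 fit.py
```

```text
free z [ 5.41610445e-01  1.25491460e-02  1.91798846e-01 -1.38411178e+01] 0.6420793920683872
fixed z [ 5.41232758e-01  1.26696054e-02 -1.38395798e+01] [-0.8 -0.8  0.3 -0.8  0.2  1.3 -0.4  0.6 -0.5 -0.4  0.  -0.3  0.6 -0.2
  1.4 -0.8 -0.3  0.6 -0.6  0.6]
feeler in tool mm,deg [ 2.73  0.95  1.81 -1.18  1.87  0.35] [-0.  -0.2 -0.9  0.5  1.  -0.4 -0.2 -0.   0.2  0.8  0.  -0.4 -0.1 -0.1]
tip in mouth_mid mm [12.8  5.4 68.9] feeler rot in mouth deg [-0.84 -1.65  0.22]
```

```bash
cat > goto.py <<'E'
# usage: goto.py stop_y_mm x z  -> move for feeler tip in mid-mouth frame
from h import *;import sys
d=np.load("fit.npz");y,x,z=[float(a)/1e3 for a in sys.argv[1:4]]
o=env.observe();q=o["tool_rot"];R0=R.from_quat([*q[1:],q[0]]).as_matrix();p0=o["tool_pos"]
M,T,t,Q=d["M"],d["T"],d["t"],d["Q"];tip=t+Q@[0,0,-.092]
print("tip now",(T.T@(p0+R0@tip-M)*1e3).round(1),"force in mouth",(T.T@o["force"]).round(1),"rot",np.degrees(R.from_matrix(T.T@R0@Q).as_rotvec()).round(2))
G=T@Q.T; p=M+T@[x,y,z]-G@tip
print("shift",(R0.T@(p-p0)*100).round(2),"turn",np.degrees(R.from_matrix(R0.T@G).as_rotvec()).round(2), "mouth -z in tool",(R0.T@-T[:,2]).round(3),"mouth x",(R0.T@T[:,0]).round(3))
E
python3 goto.py 0 -0.5 12
```

```text
tip now [13.4  3.2 68.9] force in mouth [-0.4 -0.6 -0.1] rot [-0.97 -1.66  0.09]
shift [-1.16  0.46  5.68] turn [ 0.99 -1.66  0.1 ] mouth -z in tool [0.004 0.003 1.   ] mouth x [ 1.     0.008 -0.004]
```

{"fn": "carry_out", "kwargs": {
  "commands": [
    [-1.2, 0.4, 2, 0.5, -0.8, 0, 1],
    [-1.2, 0.4, 4, 1, -1.6, 0, 1],
    [-1.2, 0.4, 5.6, 1, -1.6, 0, 1],
    [-1.2, 0.4, 5.6, 1, -1.6, 0, 1],
    [-1.2, 0.4, 5.6, 1, -1.6, 0, 1],
    [-1.2, 0.4, 5.6, 1, -1.6, 0, 1]
  ]
}}

```text
clock: 6.12
tool_pos: [0.4906, 0.0243, 0.2654]
tool_rot: [0.026, 0.951, -0.112, 0.287]
force: [0.3, 0.2, 0.6]
opening: 0.215
gripper_force: 59.0
```

```bash
python3 - <<'E'
from h import *
o=env.observe();im=get_image("wrist")[:,:,::-1];np.save("w6.npy",im)
print(o["joint_vel"].round(4))
np.save("ow2.npy",[*o["tool_pos"],*o["tool_rot"]])
c=np.zeros((600,800,3),np.uint8)
c[:250]=crop(im,140,125,320,100,2.5);c[250:600,:450]=crop(im,210,195,150,120,3)[:350]
c[250:590,455:795]=crop(im,250,155,68,68,5)
cv2.imwrite("pics/w6.png",c)
E
python3 goto.py 0 -0.5 12
```

```text
[ 0.0083 -0.0017 -0.0008 -0.0004 -0.001   0.0005]
tip now [ 2.7 -2.1 14.4] force in mouth [-0.8  0.1 -1.2] rot [-0.1  -0.33 -0.29]
shift [-0.27 -0.19  0.24] turn [ 0.1  -0.34 -0.29] mouth -z in tool [0.027 0.019 0.999] mouth x [ 1.     0.001 -0.027]
```

View pics/w6.png

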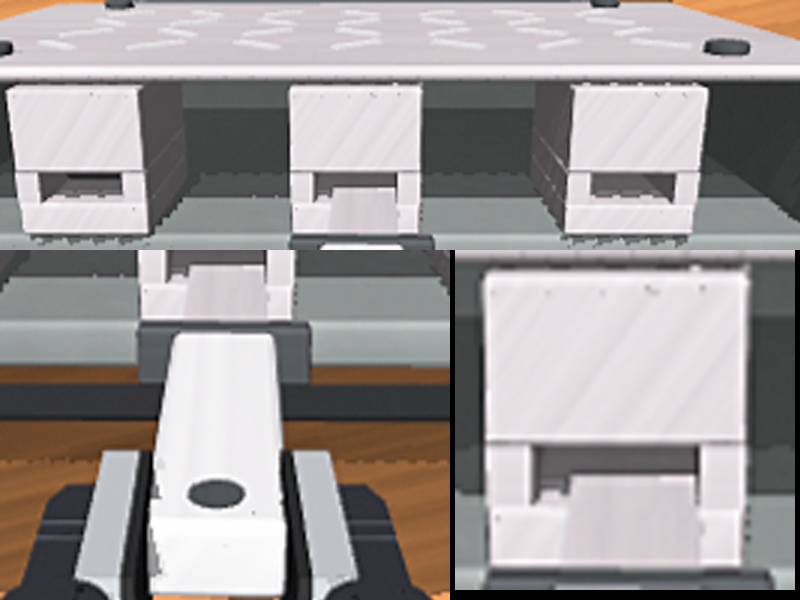

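The view shows the blade tip near the middle mouth and about 2 mm too far right: blade centre at 633, slot centre at 616. I'll refit with these closer pixels.

```bash
python3 - <<'E'
s=open("fit.py").read()
import re
a=s.index("for oy,pts in(");b=s.index("\n",a)
s=s[:a]+"for oy,pts in((85,[(38,172),(123,172),(124,198),(38,198)]),(0,[(313.5,171.5),(398,171.5),(398,202.5),(313.5,201.5)]),(-85,[(590,171),(675,171),(675,201),(590,201)])):"+s[b:]
s=s.replace("U=np.array(U)/3.2+[165,155]-.35","U=np.array(U)/2.5+[140,125]-.3")
a=s.index("V=np.array([(217");b=s.index("# pose in tool",a)
s=s[:a]+"""V=np.array([(217,555),(138,322),(310,322),(138,382),(310,382)],float)-[0,250]
V=np.vstack([V/3+[210,195],(np.array([(568,477),(698,477)])-[455,250])/5+[250,155]])-.35
"""+s[b:]
open("fit2.py","w").write(s)
E
cp fit.npz fit1.npz; python3 fit2.py; python3 goto.py 0 -1 5
```

```text
free z [ 5.41575994e-01  1.30873682e-02  1.92674930e-01 -1.35612382e+01] 0.6030635346484309
fixed z [ 5.41506503e-01  1.31014477e-02 -1.35614876e+01] [-0.4 -0.9 -0.7 -0.8 -0.   1.2  1.1  1.2 -0.2 -0.5 -0.1 -0.4 -0.2 -0.4
  0.  -0.   0.6 -0.1  0.9 -0.1 -0.5  0.4 -0.4  0.4]
feeler in tool mm,deg [ 3.43  0.94  1.01 -1.13  1.43 -0.4 ] [-0.  -0.6 -0.9  0.9  0.8  0.9 -0.3  0.2  0.4  0.3  0.5 -0.7 -0.6 -0.8]
tip in mouth_mid mm [ 2.6 -2.7 15.2] feeler rot in mouth deg [-0.22  0.11  0.22]
tip now [ 2.6 -2.5 15.2] force in mouth [-0.8  0.1 -1.2] rot [-0.21  0.1   0.24]
shift [-0.35 -0.21  1.04] turn [0.21 0.1  0.23] mouth -z in tool [0.027 0.016 1.   ] mouth x [ 1.    -0.003 -0.027]
```

{"fn": "carry_out", "kwargs": {
  "commands": [
    [-0.35, -0.2, 0.5, 0.2, 0, 0.2, 1],
    [-0.35, -0.2, 1, 0.2, 0, 0.2, 1],
    [-0.35, -0.2, 1, 0.2, 0, 0.2, 1],
    [-0.34, -0.2, 1.5, 0.2, 0, 0.2, 1],
    [-0.33, -0.19, 2, 0.2, 0, 0.2, 1],
    [-0.32, -0.18, 2.5, 0.2, 0, 0.2, 1],
    [-0.32, -0.18, 2.5, 0.2, 0, 0.2, 1]
  ]
}}

```text
clock: 7.05
tool_pos: [0.5014, 0.0239, 0.241]
tool_rot: [0.024, 0.951, -0.113, 0.286]
force: [-0.7, -0.8, 0.0]
opening: 0.216
gripper_force: 59.0
```

```bash
python3 goto.py 0 -1 -20
```

```text
tip now [ -2.9  -0.3 -11. ] force in mouth [-0.4 -0.9  0.3] rot [-0.06  0.25  0.07]
shift [ 0.18 -0.    0.9 ] turn [0.06 0.25 0.06] mouth -z in tool [0.029 0.019 0.999] mouth x [ 1.    -0.006 -0.029]
```

{"fn": "carry_out", "kwargs": {
  "commands": [
    [0.15, 0, 0.3, 0, 0.2, 0, 1],
    [0.17, 0, 0.6, 0, 0.2, 0, 1],
    [0.18, 0, 0.9, 0, 0.2, 0, 1]
  ]
}}

```text
clock: 7.42
tool_pos: [0.508, 0.0228, 0.2352]
tool_rot: [0.024, 0.951, -0.113, 0.288]
force: [-1.8, -0.1, 0.9]
opening: 0.214
gripper_force: 59.1
```

```bash
python3 goto.py 0 -1 -26
```

```text
tip now [ -0.4   0.2 -19.5] force in mouth [-0.9 -0.6  1.7] rot [-0.03 -0.02  0.06]
shift [-0.05  0.04  0.65] turn [ 0.03 -0.02  0.06] mouth -z in tool [0.025 0.019 1.   ] mouth x [ 1.    -0.006 -0.025]
```

{"fn": "carry_out", "kwargs": {
  "commands": [
    [-0.04, 0.02, 0.3, 0, 0, 0, 1],
    [-0.04, 0.02, 0.6, 0, 0, 0, 1]
  ]
}}

```text
clock: 7.68
tool_pos: [0.511, 0.022, 0.2306]
tool_rot: [0.024, 0.951, -0.113, 0.288]
force: [-6.8, 0.6, 5.7]
opening: 0.216
gripper_force: 60.1
```

```bash
python3 goto.py 0 -1 -35
```

```text
tip now [ -0.5   0.2 -25. ] force in mouth [-2.2 -1.   8.6] rot [-0.02 -0.04  0.04]
shift [-0.02  0.04  1.  ] turn [ 0.02 -0.04  0.04] mouth -z in tool [0.024 0.019 1.   ] mouth x [ 1.    -0.006 -0.024]
```

{"fn": "carry_out", "kwargs": {
  "commands": [
    [-0.03, 0.02, 0.3, 0, 0, 0, 1],
    [-0.03, 0.02, 0.5, 0, 0, 0, 1]
  ]
}}

```text
clock: 7.92
tool_pos: [0.5135, 0.0214, 0.2265]
tool_rot: [0.024, 0.95, -0.113, 0.288]
force: [-5.7, 1.7, 4.5]
opening: 0.216
gripper_force: 59.9
```

```bash
python3 goto.py 0 -1 -40
```

```text
tip now [ -0.7   0.2 -29.9] force in mouth [-2.3  0.3  7.1] rot [-0.01 -0.06  0.04]
shift [0.   0.04 1.01] turn [ 0.01 -0.06  0.04] mouth -z in tool [0.024 0.02  1.   ] mouth x [ 1.    -0.007 -0.024]
```

{"fn": "carry_out", "kwargs": {
  "commands": [
    [-0.02, 0.02, 0.3, 0, 0, 0, 1],
    [-0.02, 0.02, 0.6, 0, 0, 0, 1],
    [-0.02, 0.02, 0.9, 0, 0, 0, 1]
  ]
}}

```text
clock: 8.3
tool_pos: [0.5183, 0.0203, 0.219]
tool_rot: [0.024, 0.95, -0.113, 0.289]
force: [-5.0, 1.8, 4.7]
opening: 0.212
gripper_force: 59.9
```

```bash
python3 goto.py 0 -2 -46
```

```text
tip now [ -1.    0.2 -38.8] force in mouth [-1.7  0.6  6.9] rot [ 0.   -0.07  0.04]
shift [-0.08  0.04  0.72] turn [ 0.   -0.07  0.04] mouth -z in tool [0.024 0.02  1.   ] mouth x [ 1.    -0.007 -0.024]
```

{"fn": "carry_out", "kwargs": {
  "commands": [
    [0, 0, 0, 0, 0, 0, 1],
    [0, 0, 0, 0, 0, 0, 1],
    [0, 0, 0, 0, 0, 0, 1]
  ]
}}

```text
clock: 8.68
tool_pos: [0.5182, 0.0203, 0.2185]
tool_rot: [0.024, 0.951, -0.113, 0.288]
force: [-2.6, 1.7, 3.2]
opening: 0.215
gripper_force: 59.5
```

```bash
python3 goto.py 0 -2 -48
```

```text
tip now [ -1.3   0.2 -39.2] force in mouth [-0.6  1.   4.3] rot [-0.01 -0.06  0.05]
shift [-0.04  0.03  0.89] turn [ 0.01 -0.06  0.05] mouth -z in tool [0.024 0.02  1.   ] mouth x [ 1.    -0.006 -0.024]
```

{"fn": "carry_out", "kwargs": {
  "commands": [
    [-0.02, 0.02, 0.4, 0, 0, 0, 1],
    [-0.02, 0.02, 0.7, 0, 0, 0, 1],
    [-0.02, 0.02, 0.9, 0, 0, 0, 1]
  ]
}}

```text
clock: 9.05
tool_pos: [0.5232, 0.019, 0.2114]
tool_rot: [0.024, 0.95, -0.113, 0.289]
force: [-4.9, 0.9, 6.3]
opening: 0.21
gripper_force: 60.0
```

```bash
python3 goto.py 0 -2 -51
```

```text
tip now [ -1.1   0.1 -48. ] force in mouth [-0.5 -0.2  8.1] rot [-0.01 -0.1   0.05]
shift [-0.07  0.02  0.3 ] turn [ 0.01 -0.1   0.05] mouth -z in tool [0.023 0.02  1.   ] mouth x [ 1.    -0.006 -0.023]
```

{"fn": "carry_out", "kwargs": {
  "commands": [
    [-0.01, 0, 0.2, 0, 0, 0, 1],
    [-0.01, 0, 0.4, 0, 0, 0, 1]
  ]
}}

```text
clock: 9.3
tool_pos: [0.525, 0.0187, 0.2119]
tool_rot: [0.024, 0.95, -0.114, 0.289]
force: [-42.3, 5.4, 39.5]
opening: 0.211
gripper_force: 65.8
```

```bash
python3 goto.py 0 -2 -51
```

```text
tip now [  0.8   0.2 -48.6] force in mouth [-12.1  -4.7  56.7] rot [-0.02 -0.15 -0.05]
shift [-0.25  0.03  0.24] turn [ 0.01 -0.15 -0.05] mouth -z in tool [0.022 0.019 1.   ] mouth x [ 1.    -0.008 -0.022]
```

{"fn": "carry_out", "kwargs": {
  "commands": [
    [0, 0, -0.25, 0, 0, 0, 1],
    [0, 0, -0.25, 0, 0, 0, 1],
    [0, 0, -0.25, 0, 0, 0, 1]
  ]
}}

```text
clock: 9.68
tool_pos: [0.5237, 0.0189, 0.2113]
tool_rot: [0.024, 0.95, -0.113, 0.289]
force: [-13.2, 1.5, 13.5]
opening: 0.218
gripper_force: 61.2
```

```bash
python3 goto.py 0 -2 -51
```

```text
tip now [ -0.7   0.1 -48.3] force in mouth [-3.  -1.6 18.6] rot [-0.02 -0.12  0.03]
shift [-0.11  0.01  0.27] turn [ 0.02 -0.12  0.03] mouth -z in tool [0.023 0.019 1.   ] mouth x [ 1.    -0.007 -0.023]
```

{"fn": "carry_out", "kwargs": {
  "commands": [
    [0, 0, -0.1, 0, 0, 0, -1],
    [0, 0, -0.1, 0, 0, 0, -1],
    [0, 0, -0.1, 0, 0, 0, -1],
    [0, 0, -0.1, 0, 0, 0, -1],
    [0, 0, -0.1, 0, 0, 0, -1],
    [0, 0, -0.1, 0, 0, 0, -1]
  ]
}}

```text
clock: 10.42
tool_pos: [0.5228, 0.019, 0.21]
tool_rot: [0.024, 0.951, -0.113, 0.288]
force: [0.5, 0.0, 0.5]
opening: 0.998
gripper_force: 0.0
```

{"fn": "carry_out", "kwargs": {
  "commands": [
    [0, 0, -1, 0, 0, 0, -1],
    [0, 0, -3, 0, 0, 0, -1],
    [0, 0, -6, 0, 0, 0, -1],
    [0, 0, -9, 0, 0, 0, -1],
    [0, 0, -12, 0, 0, 0, -1],
    [0, 0, -12, 0, 0, 0, -1],
    [0, 0, -12, 0, 0, 0, -1],
    [0, 0, -12, 0, 0, 0, -1]
  ]
}}

```text
clock: 11.42
tool_pos: [0.4573, 0.032, 0.3081]
tool_rot: [0.025, 0.951, -0.113, 0.287]
force: [0.1, -0.5, -0.4]
opening: 1.001
gripper_force: 0.0
```

Run:
```python
from h import *
print(env.observe()["force"])
im=get_image("wrist")[:,:,::-1];c=np.zeros((560,800,3),np.uint8);c[:420,:560]=im
c[:,560:]=crop(im,255,130,60,140,4);cv2.imwrite("pics/w7.png",c)
```

```text
[ 0.1121952  -0.45791848 -0.35510017]
```

View pics/w7.png

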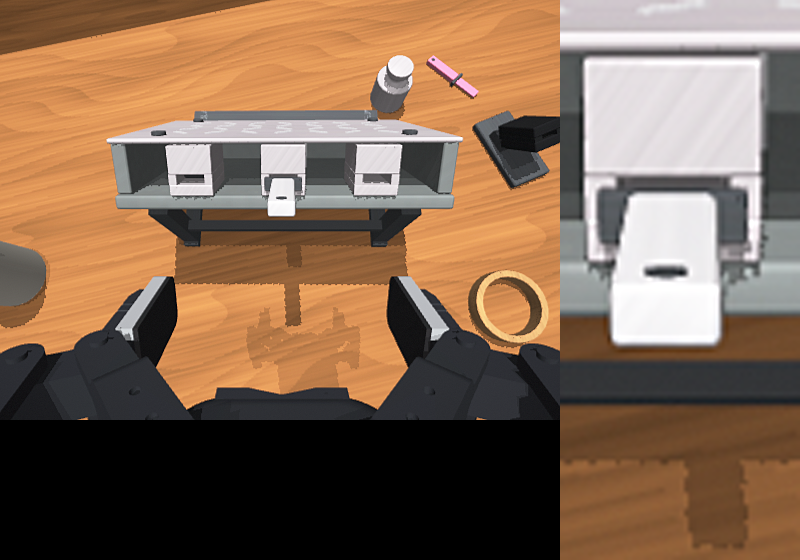

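The feeler is seated in the middle stop with its shoulder at the mouth (crop about (672,215)). The gripper is clear of it, and the weight and tape roll look untouched. The drag was steady at 7–8 N from about 20 mm down and faded when the blade stood still, which is how the right stop should feel.

```bash
python3 -c "
from workcell import job_done
print(job_done())"
```

```text
the job is handed in; nothing more can be done
None
```

The feeler is in the middle stop, pushed in to its shoulder and let go, and the job is handed in (no verdict was returned); I took this stop as right from its steady 7–8 N drag and did not try the other two.

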